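# Take the spent filter cartridge out and into the recycling crate

## Robot

A 6-joint arm with a two-finger parallel gripper is mounted at the origin on a cart in front of the work surface, level with it; the furniture and walls round the work are solid. World frame = base frame: x ahead of the robot, y to its left, z up, the work surface at z = 0. Lengths are in mm, angles in rad, forces in N, time in s.
With the tool pointing down it reaches from about 350 to 975 mm from the base axis. Payload 7.1 kg.
Tool frame: the origin (TCP) lies at the centre of the arm's flange, where the gripper is bolted on; the fingertips stand 182 mm ahead of it and the grasp point (between the pads) lies 163 mm ahead of it; x points along the fingers, y is the direction in which the jaws open and shut, and the axes are right-handed (so a half turn about x gives the same grasp; the last joint's range is limited). The gripper opens to 88 mm and grips with 3 to 60 N. Pads are 20 mm wide; open, the fingers measure 115 mm over their backs; the gripper's body (75 mm by 178 mm) begins 61 mm behind the grasp point.
Start: joints at [-1.161, 0.423, 1.63, -0, 1.089, -0.019], TCP at [259.878, -568.392, 404.675] pointing down, gripper open.
Joint ranges: [-3, 3], [-0.9, 2.11], [0.09, 2.58], [-1.31, 4.45], [0.11, 2.69], [-2.54, 2.54]. Speed limits (rad/s): [2.39, 2.39, 3.01, 3.14, 3.14, 3.14].

## Interface

Orientations are given as a rotation vector (axis times angle).
In Python, from workcell import readout, viewer, workorder, models gives the robot as it stands. The module is installed in compiled form; this text tells all that it offers.
- The arm moves only by the tool apply_moves, never from a script. Its argument "commands" is a list that holds one entry, the list of rows, each a list of 4 numbers: the shift along the world's x, y, z in m, then the turn about the world's z in rad. A call has 1 to 8 rows; each row is the pose to reach, as a shift and turn from the pose commanded when the call began; what a row does not reach only later rows make up. A row lasts 1/8 s, in which the tool goes at most 62.5 mm and 10.7 degrees, less where a joint would pass 70% of its speed; a pose out of reach is approached as far as the arm can. A call with a gripper value outside its range is refused whole. "gripper" is the finger opening in m, from 0 to 0.0878, set as the call begins (left out, the last holds). The fingers move at their own pace and stop on an object; the grip force is fixed at half the most. Time passes only in rows, so rows that repeat a pose let the fingers close. It gives the time, the measured TCP pose, the force and the opening at its end, in the units of the state.
- readout.get_obs(): the state, without advancing time (a new reading comes with each control period).
- viewer.get_image(name): name is "side" or "top"; returns a dict with "color" (420x560x3 uint8, red, green, blue), "vertical_fov" (degrees; the focal length in pixels is half the picture's height over the tangent of half this angle, whatever the lens; pixels are square), "cx", "cy" (the principal point, pixels), "rvec" (rotation vector, rad) and "tvec" (3), from world to camera coordinates, as OpenCV has them. Camera axes: x right, y down, z forward; pixel columns grow to the right and rows downward; lengths in mm; the calibration is good to about 2 mm. A picture is of the moment at which its call begins. There is no depth.
- workorder.close_job(): hands the job in, once; it reports no verdict.
Trained networks look in the newest picture that a camera, given by its name, has taken for a name from the list of things; names that differ only in an ending like _2 or _b are one class to them, and where a whole thing is asked for, a point or a joint stands for the part that bears it (a point fixed in the world has none). Each returns a list of dicts, best first, with "conf" (0 to 1); they miss things now and then, are a little off and sometimes report something else, mostly with a low value. They report only what shows in the picture. A call takes as long as a camera call.
- models.search_frame(camera, label): "position" ([x, y, z] in mm, in world coordinates, good to about 4 mm: the middle of the surface that is visible of it).
- models.place_of(camera, label): "position" ([x, y, z] in mm, in world coordinates, good to about 4 mm: a listed point, or the origin of a listed thing).
The state is a dict: "t": time; "qpos": joint angles; "qvel": joint speeds; "joint_torque": joint torques, N m; "ee_pos": TCP position; "orientation": TCP orientation; "ft_force": force on the tool from outside, world axes, zero at the start; "moment": the same for the moment, N m; "width": finger opening in mm.
Only numpy, scipy, OpenCV 4.12 (cv2) and the standard library are available. Lean on these libraries where they do the work, as an engineer would, in place of code of your own. Each camera call takes 0.05 s, during which the arm holds its last target.

## Task

The cartridge in the water filter is used up. Switch the pump off first: lift the clear cover, press the red rocker over so that its near end is down, and shut the cover again; then draw the spent cartridge straight out of its leaning bay and put it in the green crate, letting go only when it is low inside so that it does not crash down. Leave the tin in the crate and everything else around as it is; someone will fit a new cartridge later.

Things in the scene. Friction and masses are not known exactly. Their poses are not given: they have to be found in the camera images.
- filter_unit: pale grey worktop water filter, fixed, 240 deep (x) x 300 wide (y), yaw -0.35 to 0.1 rad; origin on the worktop under its middle, x to its back, y to its left. Base 68 high; right half: grey switch pod, flat deck 92 above the worktop (x -105 to 45, y -147 to -29), behind it a clear tank 159 high (x from 56 on, y -147 to 27); left half: the cartridge bay; a small tap in front
- switch_cover (a joint): hinge angle (rad) of the clear hood over the switch: 0 = shut on the deck, it swings up and back to 1.83 (just past upright). Hood 48 wide (y) x 76 long (x) x 27 high, walls 3, dark finger grips on both sides near its front end, hinge at its back along the unit's y; stiff hinge (about 0.02 N m): it stays at whatever angle it is left; starts at 0 to 0.12
- cover_hinge (a point): middle of the hood's hinge line, 96 mm above the worktop; fixed to the unit, axes as the unit's; wall cabinets hang from 440 mm above the worktop, behind world x of about 0.65
- cover_grip (a point): point inside the hood midway between its two finger grips, 60 mm in front of the hinge and 17 mm above it when shut (21 mm above the deck), 16 mm from the hood's front end; pinch the hood's two sides (48 mm apart, along the unit's y) here; it moves with the hood (x along the hood from front to hinge, y along the hinge)
- pump_switch (a joint): rocker angle in rad: 0 = on (near end, towards the unit's front, up), 0.44 = off (near end down). Snap-over rocker: pushed past the middle it goes the rest of the way and stays; about 2 N on the near end
- switch_near_end (a point): point on the top face of the red rocker (46 long along x, 28 wide) 18 mm in front of its pivot, where to press straight down; 15 mm above the deck when on, 7 mm above it when off; moves with the rocker
- cartridge: spent cartridge, 157 long, 0.25 to 0.5 kg, loose in the bay (2 to 3 mm of play): white barrel of 64 diameter, blue cap of 80 diameter (105 to 121 from the foot), on it a flat blue fin 16 thick (its x) x 76 wide (its y) x 36 high. Origin: middle of the foot; z towards the fin, at first leaning 30 degrees to the unit's front; y along the unit's y. Free once drawn 80 along z
- cartridge_fin (a point): grip point in the middle of the fin, 144 mm above the foot and 23 mm above the cap; pinch across the fin's 16 mm (the cartridge's x), fingers along the cartridge's z; axes as the cartridge's
- cartridge_mid (a point): point on the cartridge's axis 75 mm from its foot
- crate: green ventilated plastic crate, open on top, fixed; outside 190 (x) x 290 (y) x 112 high, walls 6 mm (10 mm at the rim), floor 6 mm; origin on the worktop under its middle; its yaw varies by up to 0.18 rad; a microwave 280 mm high stands close behind it (front at world x about 0.66)
- crate_floor (a point): middle of the crate's inner floor, axes as the crate's
- half_tin: low teal tin, 76 diameter x 58 high, standing in the crate in its +y half (85 mm from the middle); origin at the middle of its foot
- tea_mug: white mug with a dark band, 90x128x107, on the worktop between the filter and the crate; bystander; origin under its middle
- bay_mouth (a point): centre of the mouth of the cartridge bay, a round tube (98 outer, 69 inner diameter, 80 deep) leaning 30 degrees from vertical towards the unit's front; 166 mm above the worktop; axes as the unit's
- salt_shaker: grey-capped salt shaker, 44 diameter x 90 high, on the worktop between the filter and the crate; bystander; origin under its middle
- ketchup: green sauce bottle with a white cap, 53x88x188, standing left of the crate; bystander; origin under its middle

How it is judged:
By the outcome, as a careful person would: the job done as asked, in the order asked, and still so for the second after the job is handed in, with the robot touching nothing.
It also fails if it takes over 72 s, if anything falls off the work surface, if the arm or the gripper's body presses on something with over 40 N, if the wrist force passes 120 N, or if a joint passes its speed limit or range.

## Working session

There is one attempt and no reset: what is moved stays moved. The work goes in short steps, Python scripts to look and compute and a tool call to move; the robot and the scene stay as the last step left them, time stands still between calls to the robot, and variables do not carry over. Pictures are saved under pics/ and viewed, and the job is handed in when it is done.

Besides the shell and the picture viewer there is one more tool, called after "Emit:" as name(argument=value, ...) on one line, values as JSON. apply_moves: Moves the arm, as the interface text tells. Its arguments: {"type":"object","properties":{"commands":{"type":"array","items":{"type":"array","items":{"type":"array","items":{"type":"number"}}}},"gripper":{"type":"number"}},"required":["commands"]}

```bash
mkdir -p pics; cat > h.py <<'E'
import numpy as np,cv2
from workcell import readout,viewer,workorder,models
from scipy.spatial.transform import Rotation as R
def snap(cam,name):
    im=viewer.get_image(cam); cv2.imwrite(f'pics/{name}.png',im['color'][:,:,::-1]); return im
def proj(im,P):
    c=im['color'];f=c.shape[0]/2/np.tan(np.radians(im['vertical_fov'])/2)
    p=R.from_rotvec(im['rvec']).apply(np.atleast_2d(P))+np.array(im['tvec'])
    return np.c_[im['cx']+f*p[:,0]/p[:,2],im['cy']+f*p[:,1]/p[:,2]]
def st():
    o=readout.get_obs();print(round(o['t'],2),np.round(o['ee_pos'],1),np.round(o['orientation'],3),'F',np.round(o['ft_force'],1),'w',np.round(o['width'],1),'q',np.round(o['qpos'],2));return o
E
python3 - <<'E'
from h import *
st()
o=readout.get_obs();print(np.round(R.from_rotvec(o['orientation']).as_matrix(),3))
ims={c:snap(c,c+'0') for c in('side','top')}
for c in ims:
  print(c,ims[c]['vertical_fov'],np.round(-R.from_rotvec(ims[c]['rvec']).inv().apply(ims[c]['tvec'])))
  for l in ['filter_unit','cover_hinge','cover_grip','switch_near_end','cartridge','cartridge_fin','cartridge_mid','bay_mouth','crate','crate_floor','half_tin','tea_mug','salt_shaker','ketchup']:
    for d in models.place_of(c,l)[:2]: print(l,np.round(d['position']),round(d['conf'],2),np.round(proj(ims[c],d['position'])[0]))
E
```

```text
0.0 [ 259.8 -568.2  403.9] [ 1.985  0.434 -1.985] F [0.3 0.3 0.7] w 88.0 q [-1.16  0.42  1.63  0.    1.09 -0.02]
[[-0.001  0.416 -0.909]
 [ 0.001 -0.909 -0.416]
 [-1.    -0.002 -0.   ]]
side 45.828600053598606 [  600. -1389.   971.]
filter_unit [ 542. -290.    1.] 0.98 [282. 314.]
cover_hinge [ 530. -378.   99.] 0.78 [276. 308.]
cover_grip [ 473. -372.  115.] 0.81 [254. 301.]
cartridge_fin [ 546. -201.  220.] 0.79 [285. 234.]
cartridge_fin [ 544. -290.    0.] 0.65 [283. 315.]
cartridge_mid [ 578. -208.  163.] 0.59 [296. 252.]
cartridge_mid [ 580. -210.  167.] 0.27 [297. 252.]
bay_mouth [ 580. -214.  166.] 0.71 [297. 253.]
crate [516. 171.  -1.] 0.6 [281. 231.]
crate_floor [513. 170.  10.] 0.81 [281. 229.]
half_tin [483. 254.   7.] 0.73 [274. 218.]
tea_mug [482. -61.  -2.] 0.73 [267. 268.]
ketchup [512. 472.   2.] 0.94 [284. 193.]
top 52.642275943977424 [ 460.   19. 1318.]
filter_unit [ 542. -288.   -2.] 0.55 [383. 214.]
cover_hinge [ 534. -370.   99.] 0.59 [420. 214.]
cover_grip [ 475. -369.  117.] 0.58 [423. 235.]
cartridge [ 621. -209.   96.] 0.64 [362. 185.]
cartridge_fin [ 544. -205.  219.] 0.98 [370. 208.]
cartridge_mid [ 581. -203.  164.] 0.59 [365. 196.]
bay_mouth [ 586. -208.  168.] 0.82 [367. 194.]
crate [518. 174.  -1.] 0.93 [234. 224.]
crate [ 532. -373.  100.] 0.56 [421. 215.]
crate_floor [518. 172.   8.] 0.86 [234. 224.]
half_tin [481. 254.   4.] 0.84 [208. 236.]
half_tin [ 580. -202.  163.] 0.5 [365. 196.]
tea_mug [480. -63.  -2.] 0.77 [311. 235.]
tea_mug [589. -84.   1.] 0.56 [317. 200.]
salt_shaker [590. -83.   3.] 0.7 [316. 200.]
ketchup [508. 471.   1.] 0.93 [139. 228.]
```

View pics/side0.png

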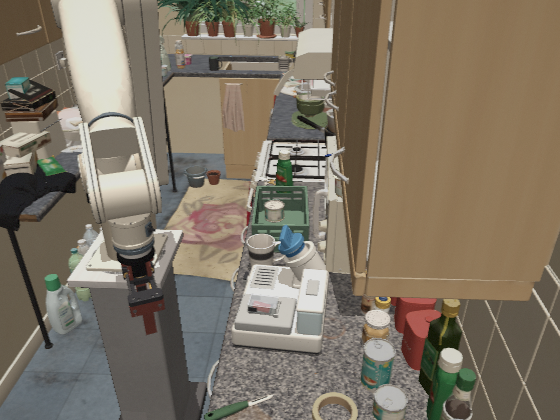

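View pics/top0.png

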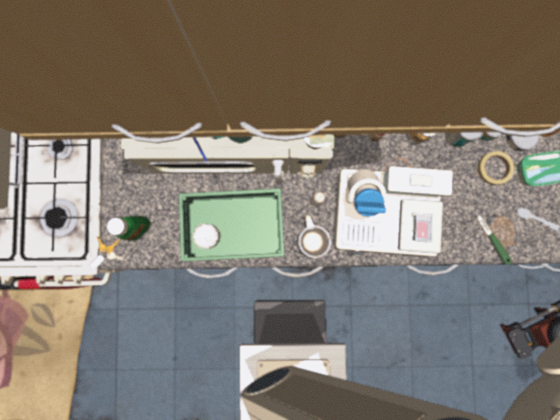

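```bash
python3 - <<'E'
import cv2
for c,(x,y,w,h) in {'side':(200,190,160,150),'top':(330,150,140,130)}.items():
    i=cv2.imread(f'pics/{c}0.png')[y:y+h,x:x+w]; i=cv2.resize(i,None,fx=4,fy=4,interpolation=2); cv2.imwrite(f'pics/{c}0z.png',i)
E
```

```text
(no output)
```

View pics/side0z.png

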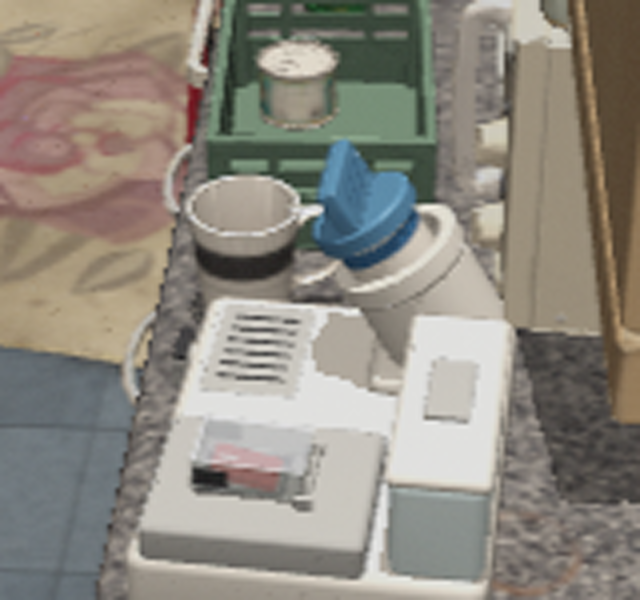

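View pics/top0z.png

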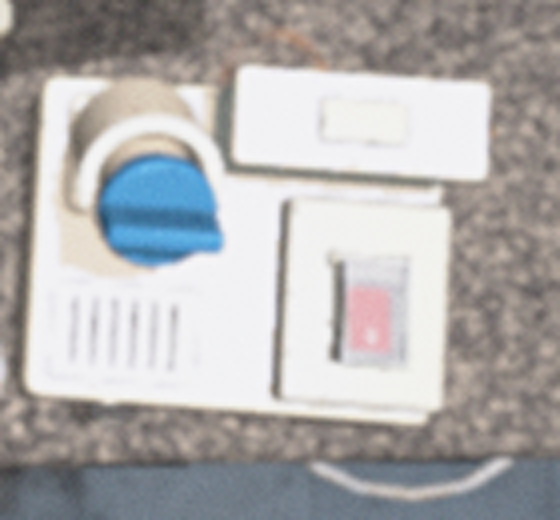

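```bash
cat > fit.py <<'E'
from h import *
from scipy.optimize import least_squares
ims={c:viewer.get_image(c) for c in('side','top')}
C=np.array([[-105,-147,92],[-105,-29,92],[45,-29,92],[45,-147,92]],float)
top=np.array([[440,408],[275,398],[288,198],[450,205]])/4+[330,150]
side=np.array([[143,540],[185,418],[385,435],[362,560]])/4+[200,190]
def W(p,L): 
    c,s=np.cos(p[2]),np.sin(p[2]); L=np.atleast_2d(L);return np.c_[p[0]+c*L[:,0]-s*L[:,1],p[1]+s*L[:,0]+c*L[:,1],L[:,2]]
def res(p): return np.r_[(proj(ims['top'],W(p,C))-top).ravel(),(proj(ims['side'],W(p,C))-side).ravel(),(p[:2]-[542,-289])/4]
r=least_squares(res,[542,-289,-.06],loss='soft_l1');print(r.x,np.round(res(r.x),1))
c,s=np.cos(r.x[2]),np.sin(r.x[2])
for n,p in dict(hinge=(532,-374),grip=(474,-370.5),fin=(545,-203),mid=(579.5,-206),mouth=(583,-211)).items():
    d=np.array(p)-r.x[:2];print(n,np.round([c*d[0]+s*d[1],-s*d[0]+c*d[1]],1))
E
python3 fit.py
python3 - <<'E'
from h import *
for k in range(3):
  for c in('side','top'):
    viewer.get_image(c)
    for l in ['filter_unit','cover_hinge','cover_grip','cartridge_fin','switch_near_end','bay_mouth','cartridge_mid']:
      for d in models.place_of(c,l)[:1]: print(c,l,np.round(d['position'],1),round(d['conf'],2))
E
```

```text
[ 5.42024035e+02 -2.90460329e+02 -9.42361600e-02] [ 0.8  0.6  0.6 -0.3  0.2 -2.3  0.8 -0.8 -2.4 -3.2 -3.2 -1.5  0.4 -0.9
  0.5 -2.6  0.  -0.4]
hinge [ -2.1 -84.1]
grip [-60.2 -86.1]
fin [-5.3 87.4]
mid [29.4 87.6]
mouth [33.3 83. ]
side filter_unit [ 5.439e+02 -2.889e+02  3.000e-01] 0.85
side cover_hinge [ 530.4 -381.1   96.9] 0.93
side cover_grip [ 474.6 -372.3  114.4] 0.92
side cartridge_fin [ 546.2 -204.   220.7] 0.83
side bay_mouth [ 580.2 -210.9  165.7] 0.72
top filter_unit [ 537.8 -289.     1. ] 0.81
top cover_hinge [ 533.4 -372.7  100.7] 0.66
top cover_grip [518.  168.    9.5] 0.72
top cartridge_fin [ 546.4 -203.1  218.2] 0.77
top bay_mouth [ 582.3 -209.5  166.7] 0.69
top cartridge_mid [ 586.2 -207.5  164.9] 0.65
side filter_unit [ 5.407e+02 -2.898e+02 -2.000e-01] 0.67
side cover_hinge [ 531.3 -374.9   97.8] 0.71
side cover_grip [ 475.2 -371.7  114.2] 0.9
side cartridge_fin [ 546.3 -203.1  223.1] 0.56
side bay_mouth [ 578.5 -210.2  165.2] 0.55
side cartridge_mid [ 576.8 -206.2  163.4] 0.7
top filter_unit [ 540.6 -291.4   -1.5] 0.62
top cover_hinge [ 533.8 -374.7   98.6] 0.98
top cover_grip [ 473.4 -369.5  117.8] 0.82
top cartridge_fin [ 546.4 -202.9  221.8] 0.66
top switch_near_end [482.1 255.    9.5] 0.6
top bay_mouth [ 586.3 -207.9  167.3] 0.64
top cartridge_mid [ 582.4 -203.1  164.4] 0.79
side filter_unit [ 5.419e+02 -2.895e+02  2.000e-01] 0.93
side cover_hinge [ 530.4 -378.6   97. ] 0.56
side cover_grip [ 474.6 -370.5  115.3] 0.58
side cartridge_fin [ 547.6 -202.8  220.7] 0.93
side bay_mouth [ 577.7 -208.9  165.4] 0.65
side cartridge_mid [ 578.8 -211.5  161.5] 0.62
top filter_unit [ 5.392e+02 -2.871e+02  2.000e-01] 0.67
top cover_hinge [ 536.4 -373.7   98.5] 0.7
top cover_grip [ 472.2 -370.1  116.4] 0.63
top cartridge_fin [ 546.2 -204.2  220.3] 0.92
top switch_near_end [480.7 252.2   8.8] 0.57
top bay_mouth [ 583.6 -209.3  166. ] 0.74
top cartridge_mid [ 584.7 -201.5  164.7] 0.56
```

Emit:
apply_moves(commands=[[[0.03,0.03,-0.01,-0.06],[0.065,0.06,-0.02,-0.15],[0.1,0.09,-0.03,-0.24],[0.135,0.125,-0.04,-0.33],[0.17,0.155,-0.05,-0.42],[0.195,0.18,-0.06,-0.48],[0.2146,0.1979,-0.065,-0.514],[0.2146,0.1979,-0.07,-0.514]]], gripper=0.0878)

```text
t: 5.0
ee_pos: [475.6, -369.4, 334.4]
orientation: [-2.18, 0.09, 2.179]
ft_force: [0.1, -0.3, -0.5]
width: 88.1
```

```bash
python3 - <<'E'
from h import *
o=st(); print(np.round(R.from_rotvec(o['orientation']).as_matrix(),3))
for c in('side','top'):
    im=snap(c,c+'1')
    for l in ['cover_hinge','cover_grip']:
      for d in models.place_of(c,l)[:1]: print(c,l,np.round(d['position'],1),round(d['conf'],2))
    x,y,w,h=(180,170,160,150) if c=='side' else (330,150,140,130)
    i=cv2.imread(f'pics/{c}1.png')[y:y+h,x:x+w]; i=cv2.resize(i,None,fx=4,fy=4,interpolation=2); cv2.imwrite(f'pics/{c}1z.png',i)
E
```

```text
5.0 [ 475.6 -369.4  334.4] [-2.18   0.09   2.179] F [ 0.1 -0.3 -0.5] w 88.1 q [-0.68  0.48  1.73  0.    0.93  0.97]
[[ 0.    -0.082 -0.997]
 [-0.    -0.997  0.082]
 [-1.     0.    -0.   ]]
side cover_hinge [ 532.1 -378.8   97.9] 0.93
side cover_grip [ 477.2 -374.8  112.9] 0.95
top cover_hinge [ 532.4 -373.7   99.2] 0.71
top cover_grip [ 473.3 -369.1  115.4] 0.47
```

View pics/side1z.png

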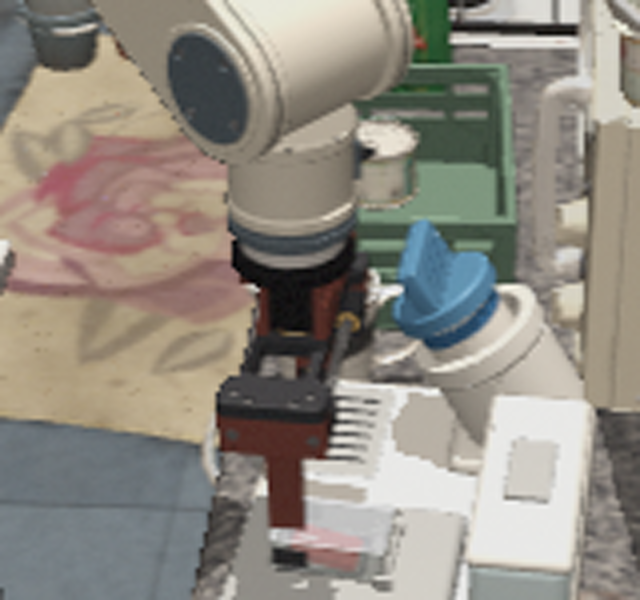

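View pics/top1z.png

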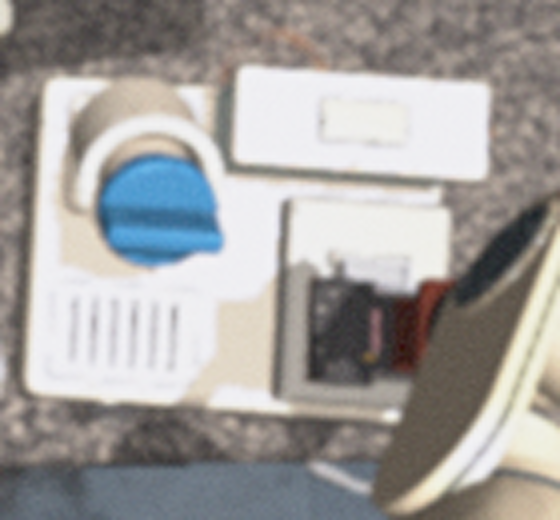

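Emit:
apply_moves(commands=[[[0,-0.001,-0.03,0],[0,-0.001,-0.05,0],[0,-0.001,-0.054,0],[0,-0.001,-0.054,0]]])

```text
t: 5.8
ee_pos: [474.5, -371.7, 280.7]
orientation: [-2.177, 0.093, 2.178]
ft_force: [-0.5, 0.2, 0.4]
width: 88.1
```

Emit:
apply_moves(commands=[[[0,0,0,0],[0,0,0,0],[0,0,0,0],[0,0,0,0],[0,0,0,0],[0,0,0,0]]], gripper=0.044)

```text
t: 6.55
ee_pos: [474.4, -371.7, 280.8]
orientation: [-2.178, 0.093, 2.178]
ft_force: [-1.5, -3.3, -0.0]
width: 47.7
```

Emit:
apply_moves(commands=[[[0.005,-0.0004,0.0104,0],[0.0125,-0.001,0.0202,0],[0.0217,-0.0018,0.0283,0],[0.0323,-0.0027,0.0344,0],[0.0439,-0.0037,0.0383,0],[0.0561,-0.0048,0.0398,0],[0.0684,-0.0058,0.0388,0],[0.0772,-0.0066,0.0365,0]]])

```text
t: 7.55
ee_pos: [551.5, -378.6, 318.1]
orientation: [-2.177, 0.093, 2.18]
ft_force: [-5.1, -2.4, 8.2]
width: 47.2
```

```bash
python3 - <<'E'
from h import *
o=st()
for c in('side','top'):
    im=snap(c,c+'2')
    x,y,w,h=(180,170,160,150) if c=='side' else (330,150,140,130)
    i=cv2.imread(f'pics/{c}2.png')[y:y+h,x:x+w]; i=cv2.resize(i,None,fx=4,fy=4,interpolation=2); cv2.imwrite(f'pics/{c}2z.png',i)
E
```

```text
7.55 [ 551.5 -378.6  318.1] [-2.177  0.093  2.18 ] F [-5.1 -2.4  8.2] w 47.2 q [-0.62  0.59  1.58 -0.    0.98  1.04]
```

View pics/side2z.png

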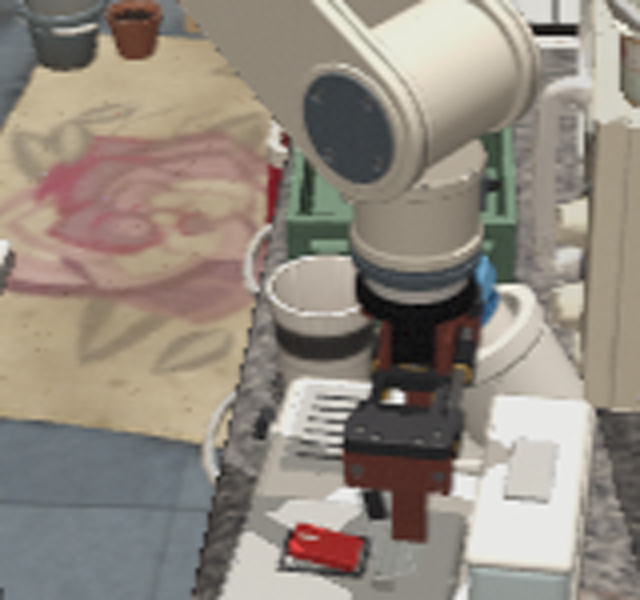

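Emit:
apply_moves(commands=[[[0,0,0,0],[0,0,0,0],[0,0,0,0],[0,0,0.02,0],[0,0,0.05,0],[-0.05,0,0.07,0],[-0.1,0,0.07,0],[-0.13,0,0.07,0]]], gripper=0.0878)

```text
t: 8.65
ee_pos: [419.9, -377.9, 389.0]
orientation: [-2.179, 0.095, 2.177]
ft_force: [1.1, -0.0, 0.1]
width: 87.9
```

```bash
python3 - <<'E'
from h import *
o=st()
for c in('side','top'):
    im=snap(c,c+'3')
    for l in ['cover_hinge','cover_grip','switch_near_end']:
      for d in models.place_of(c,l)[:2]: print(c,l,np.round(d['position'],1),round(d['conf'],2),np.round(proj(im,d['position'])[0],1))
    x,y,w,h=(180,170,160,150) if c=='side' else (330,150,140,130)
    i=cv2.imread(f'pics/{c}3.png')[y:y+h,x:x+w]; i=cv2.resize(i,None,fx=4,fy=4,interpolation=2); cv2.imwrite(f'pics/{c}3z.png',i)
    b=im['color'].astype(int);m=(b[:,:,0]>150)&(b[:,:,1]<70)&(b[:,:,2]<80);
    ys,xs=np.nonzero(m[y:y+h,x:x+w]);print('red',len(xs),xs.mean()+x if len(xs) else 0,ys.mean()+y if len(xs) else 0)
E
```

```text
8.65 [ 419.9 -377.9  389. ] [-2.179  0.095  2.177] F [ 1.1 -0.   0.1] w 87.9 q [-0.75  0.35  1.78 -0.    1.01  0.9 ]
side cover_hinge [ 530.3 -377.1   96.7] 0.86 [275.9 308.8]
side cover_hinge [483.5 253.8   9.9] 0.75 [274.1 216.9]
side cover_grip [ 531.1 -378.1   93.8] 0.64 [276.1 309.9]
side cover_grip [ 540.4 -377.8  158.3] 0.61 [279.6 290.8]
side switch_near_end [ 471.8 -370.7  105.9] 0.42 [254.  303.9]
red 41 262.0487804878049 306.0975609756098
top cover_hinge [ 529.4 -374.8   99.5] 0.65 [421.7 215.7]
top cover_grip [ 536.5 -376.2  157.9] 0.81 [429.  211.8]
top switch_near_end [ 475.5 -373.6  109. ] 0.62 [423.2 234.5]
red 107 421.81308411214957 228.14953271028037
```

View pics/side3z.png

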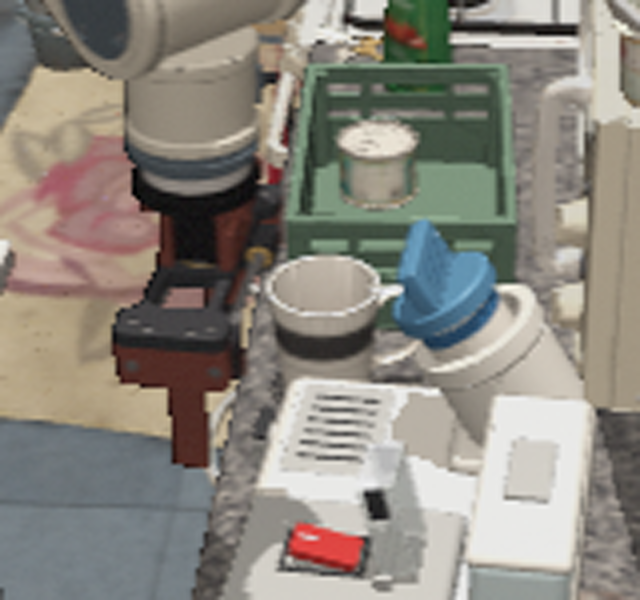

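View pics/top3z.png

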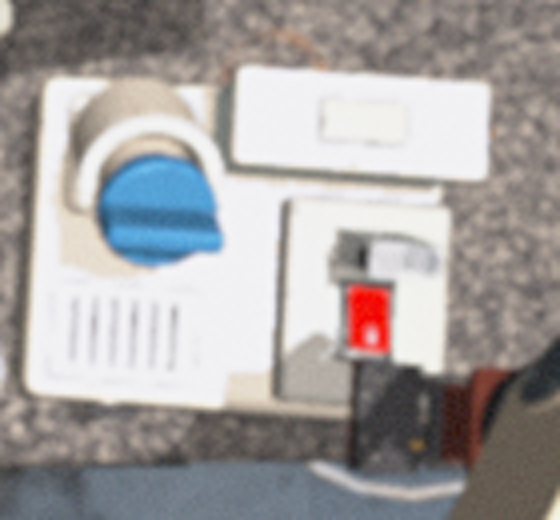

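Emit:
apply_moves(commands=[[[0.025,0.003,0,0],[0.05,0.006,0,0],[0.05,0.006,-0.03,0],[0.05,0.006,-0.06,0],[0.05,0.006,-0.085,0],[0.05,0.006,-0.095,0],[0.05,0.006,-0.103,0],[0.05,0.006,-0.106,0]]], gripper=0.0)

```text
t: 10.05
ee_pos: [472.5, -371.9, 282.2]
orientation: [-2.179, 0.093, 2.177]
ft_force: [-5.6, 6.0, 14.1]
width: 27.2
```

Emit:
apply_moves(commands=[[[0,0,-0.001,0],[0,0,-0.002,0]]])

```text
t: 10.3
ee_pos: [472.5, -371.9, 281.1]
orientation: [-2.179, 0.093, 2.177]
ft_force: [-5.7, 6.4, 16.2]
width: 27.6
```

Emit:
apply_moves(commands=[[[0,0,0,0],[0,0,0,0],[0,0,0.02,0],[0,0,0.035,0]]], gripper=0.04)

```text
t: 10.8
ee_pos: [472.0, -372.4, 315.9]
orientation: [-2.18, 0.094, 2.177]
ft_force: [-0.7, 0.3, 0.2]
width: 40.0
```

Emit:
apply_moves(commands=[[[0,0,0,0],[0,0,0,0],[0,0,0,0],[0,0,0,0],[0,0,0,0]]], gripper=0.0)

```text
t: 11.42
ee_pos: [471.6, -372.1, 313.8]
orientation: [-2.177, 0.092, 2.178]
ft_force: [0.8, 0.6, -0.4]
width: 0.3
```

```bash
python3 - <<'E'
from h import *
o=st()
for c in('side',):
    im=snap(c,c+'4')
    for l in ['cover_grip','switch_near_end']:
      for d in models.place_of(c,l)[:2]: print(c,l,np.round(d['position'],1),round(d['conf'],2),np.round(proj(im,d['position'])[0],1))
    x,y,w,h=(220,270,80,60)
    i=cv2.imread(f'pics/{c}4.png')[y:y+h,x:x+w]; i=cv2.resize(i,None,fx=8,fy=8,interpolation=2); cv2.imwrite(f'pics/{c}4z.png',i)
E
```

```text
11.43 [ 471.6 -372.1  313.8] [-2.177  0.092  2.178] F [ 0.8  0.6 -0.4] w 0.3 q [-0.69  0.5   1.75  0.    0.89  0.97]
side cover_grip [ 538.2 -378.6  156.3] 0.86 [278.7 291.6]
side switch_near_end [ 472.1 -373.1  106.8] 0.66 [254.  304.2]
side switch_near_end [513.7 168.6   9.4] 0.53 [280.8 228.9]
```

View pics/side4z.png

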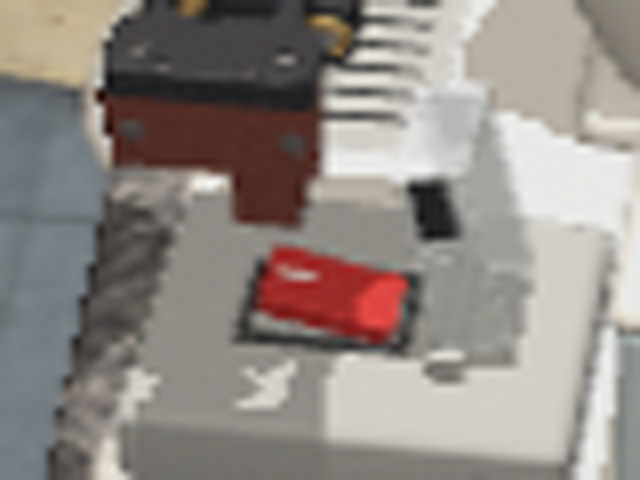

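Emit:
apply_moves(commands=[[[0,0,-0.015,0],[0,0,-0.024,0],[0,0,-0.028,0],[0,0,-0.031,0],[0,0,-0.034,0],[0,0,-0.034,0]]])

```text
t: 12.32
ee_pos: [471.7, -372.0, 282.7]
orientation: [-2.178, 0.093, 2.178]
ft_force: [-7.5, 5.2, 24.4]
width: 0.6
```

Emit:
apply_moves(commands=[[[0,0,0.02,0],[0,0,0.05,0],[0,0,0.08,0],[0,0,0.11,0]]], gripper=0.0878)

```text
t: 12.82
ee_pos: [471.8, -372.1, 391.7]
orientation: [-2.179, 0.093, 2.177]
ft_force: [0.6, -0.1, 0.0]
width: 37.0
```

```bash
python3 - <<'E'
from h import *
o=st()
for c in('side',):
    im=snap(c,c+'5')
    for l in ['cover_grip','switch_near_end']:
      for d in models.place_of(c,l)[:2]: print(c,l,np.round(d['position'],1),round(d['conf'],2),np.round(proj(im,d['position'])[0],1))
    x,y,w,h=(220,270,80,60)
    i=cv2.imread(f'pics/{c}5.png')[y:y+h,x:x+w]; i=cv2.resize(i,None,fx=8,fy=8,interpolation=2); cv2.imwrite(f'pics/{c}5z.png',i)
E
```

```text
12.82 [ 471.8 -372.1  391.7] [-2.179  0.093  2.177] F [ 0.6 -0.1  0. ] w 37.0 q [-0.69  0.4   1.7   0.    1.04  0.97]
side cover_grip [ 541.7 -376.7  160. ] 0.59 [280.1 290. ]
side switch_near_end [ 469.7 -374.1  100. ] 0.48 [253.2 306.4]
```

View pics/side5z.png

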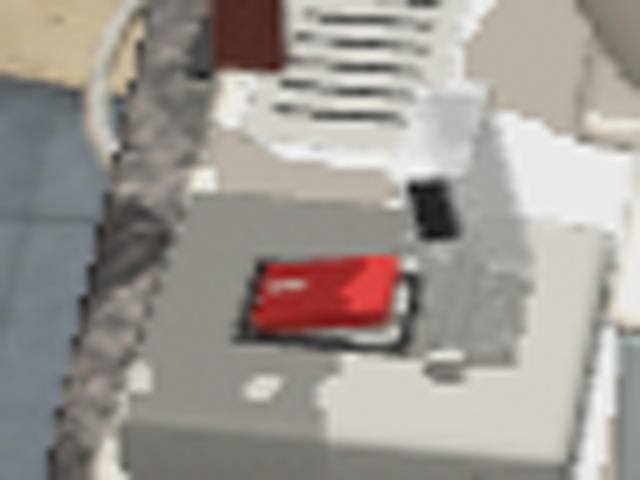

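Emit:
apply_moves(commands=[[[0.03,-0.002,0,0],[0.06,-0.004,0,0],[0.07,-0.005,0,0],[0.07,-0.005,-0.02,0],[0.07,-0.005,-0.05,0],[0.07,-0.005,-0.066,0],[0.07,-0.005,-0.066,0]]], gripper=0.0878)

```text
t: 13.85
ee_pos: [540.6, -376.8, 322.1]
orientation: [-2.173, 0.091, 2.18]
ft_force: [-0.1, -0.2, -0.1]
width: 87.7
```

Emit:
apply_moves(commands=[[[0,0,0,0],[0,0,0,0],[0,0,0,0],[0,0,0,0],[0,0,0,0],[0,0,0,0]]], gripper=0.044)

```text
t: 14.6
ee_pos: [541.7, -377.6, 324.7]
orientation: [-2.179, 0.094, 2.177]
ft_force: [-0.6, -3.3, 3.0]
width: 47.8
```

Emit:
apply_moves(commands=[[[-0.0139,0.0012,0.0006,0],[-0.026,0.0022,-0.0015,0],[-0.0376,0.0032,-0.006,0],[-0.0479,0.0041,-0.0127,0],[-0.0568,0.0048,-0.0214,0],[-0.0638,0.0054,-0.0316,0],[-0.067,0.0057,-0.0384,0],[-0.069,0.0059,-0.0443,0]]])

```text
t: 15.6
ee_pos: [472.4, -371.6, 280.8]
orientation: [-2.179, 0.095, 2.177]
ft_force: [-4.5, -2.2, 8.3]
width: 47.8
```

Emit:
apply_moves(commands=[[[0,0,0,0]]])

```text
t: 15.72
ee_pos: [472.3, -371.6, 280.3]
orientation: [-2.178, 0.094, 2.178]
ft_force: [-3.5, -2.8, 2.8]
width: 47.5
```

Emit:
apply_moves(commands=[[[0,0,-0.002,0],[0,0,-0.003,0]]])

```text
t: 15.98
ee_pos: [472.0, -371.6, 277.6]
orientation: [-2.177, 0.094, 2.179]
ft_force: [-7.2, -3.6, 9.2]
width: 47.7
```

Emit:
apply_moves(commands=[[[0,0,0,0],[0,0,0,0],[0,0,0,0],[0,0,0.03,0],[0,0,0.07,0],[0,0,0.11,0]]], gripper=0.0878)

```text
t: 16.73
ee_pos: [472.7, -370.9, 387.7]
orientation: [-2.177, 0.092, 2.178]
ft_force: [-1.1, -0.2, 0.5]
width: 87.8
```

```bash
python3 - <<'E'
from h import *
o=st()
for c in('side','top'):
    im=snap(c,c+'6')
    for l in ['cover_grip','cover_hinge','cartridge_fin']:
      for d in models.place_of(c,l)[:2]: print(c,l,np.round(d['position'],1),round(d['conf'],2),np.round(proj(im,d['position'])[0],1))
    if c=='side':
     x,y,w,h=(220,250,80,80)
     i=cv2.imread(f'pics/{c}6.png')[y:y+h,x:x+w]; i=cv2.resize(i,None,fx=7,fy=7,interpolation=2); cv2.imwrite(f'pics/{c}6z.png',i)
E
```

```text
16.73 [ 472.7 -370.9  387.7] [-2.177  0.092  2.178] F [-1.1 -0.2  0.5] w 87.8 q [-0.69  0.41  1.7   0.    1.04  0.97]
side cover_grip [ 480.1 -373.1  125.5] 0.69 [256.8 298.8]
side cover_hinge [ 529.5 -375.8   97.6] 0.92 [275.6 308.2]
side cartridge_fin [ 546.2 -201.   221.5] 0.63 [285.  233.8]
side cartridge_fin [ 532.3 -377.2   97.2] 0.16 [276.6 308.7]
top cover_grip [ 529.5 -375.7   98. ] 0.29 [421.8 215.7]
top cover_hinge [ 533.5 -374.1  100.4] 0.88 [421.5 214.3]
top cartridge_fin [ 550.  -203.5  220.3] 0.93 [369.9 205.8]
```

View pics/side6z.png

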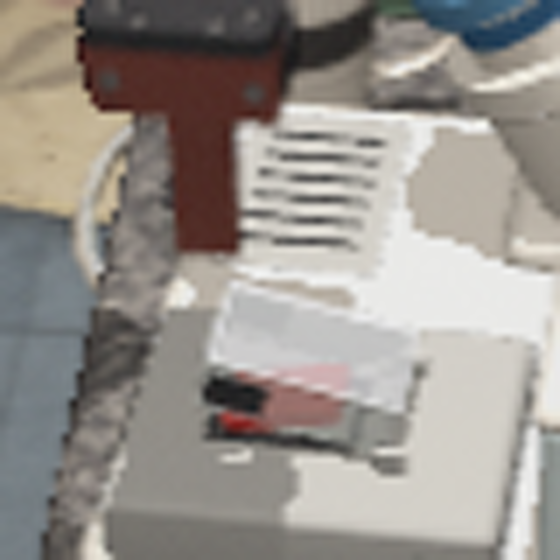

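Emit:
apply_moves(commands=[[[0.005,0,0,0],[0.005,0,0,0],[0.005,0,-0.01,0],[0.005,0,-0.02,0],[0.005,0,-0.03,0],[0.005,0,-0.04,0],[0.005,0,-0.05,0],[0.005,0,-0.06,0]]], gripper=0.0)

```text
t: 18.12
ee_pos: [477.7, -371.2, 326.2]
orientation: [-2.178, 0.093, 2.178]
ft_force: [0.2, 0.8, 0.3]
width: 11.2
```

Emit:
apply_moves(commands=[[[0,0,-0.008,0],[0,0,-0.014,0],[0,0,-0.018,0],[0,0,-0.021,0],[0,0,-0.024,0]]])

```text
t: 18.75
ee_pos: [477.7, -371.2, 302.9]
orientation: [-2.178, 0.093, 2.178]
ft_force: [-0.0, 0.2, 0.8]
width: 0.6
```

Emit:
apply_moves(commands=[[[0,0,-0.002,0],[0,0,-0.004,0]]])

```text
t: 19.0
ee_pos: [477.7, -371.3, 300.6]
orientation: [-2.178, 0.093, 2.178]
ft_force: [-7.9, 5.0, 25.6]
width: 0.4
```

Emit:
apply_moves(commands=[[[0,0,0.04,0],[0,0,0.09,0],[0,0,0.145,0],[-0.01,0,0.145,0]]], gripper=0.0878)

```text
t: 19.5
ee_pos: [468.7, -371.9, 449.0]
orientation: [-2.189, 0.099, 2.172]
ft_force: [-0.9, -0.2, -0.8]
width: 37.3
```

```bash
python3 - <<'E'
from h import *
o=st()
for c in('side','top'):
    im=snap(c,c+'7')
    for l in ['cover_grip','cartridge_fin']:
      for d in models.place_of(c,l)[:2]: print(c,l,np.round(d['position'],1),round(d['conf'],2),np.round(proj(im,d['position'])[0],1))
    x,y,w,h=(220,220,100,100) if c=='side' else (340,170,60,60)
    i=cv2.imread(f'pics/{c}7.png')[y:y+h,x:x+w]; i=cv2.resize(i,None,fx=6 if c=='side' else 10,fy=6 if c=='side' else 10,interpolation=2); cv2.imwrite(f'pics/{c}7z.png',i)
    if c=='top':
      for yy in (-203,-205,-207):
        a=-.085;F=np.array([546.5,yy,220.5]);X=np.array([np.cos(a),np.sin(a),0]);Y=np.array([-np.sin(a),np.cos(a),0]);ez=-.5*X+.866*np.array([0,0,1]);ex=.866*X+.5*np.array([0,0,1])
        P=np.array([F+sx*8*ex+sy*38*Y+18*ez for sx in(-1,1) for sy in(-1,1)])
        print(yy,np.round((proj(im,P)-[340,170])*10))
E
```

```text
19.5 [ 468.7 -371.9  449. ] [-2.189  0.099  2.172] F [-0.9 -0.2 -0.8] w 37.3 q [-0.69  0.34  1.65  0.    1.14  0.96]
side cover_grip [514.3 174.7  -3.1] 0.52 [281.  230.9]
side cartridge_fin [ 548.8 -202.8  222. ] 0.92 [285.9 234. ]
side cartridge_fin [482.8 254.7   7.1] 0.59 [274.  217.4]
top cover_grip [ 473.1 -369.1  113.3] 0.49 [422.1 235.4]
top cartridge_fin [ 550.7 -204.5  221.3] 0.82 [370.3 205.5]
-203 [[452. 440.]
 [154. 420.]
 [463. 384.]
 [163. 363.]]
-205 [[460. 440.]
 [162. 419.]
 [470. 384.]
 [171. 363.]]
-207 [[468. 440.]
 [170. 419.]
 [478. 384.]
 [179. 363.]]
```

View pics/side7z.png

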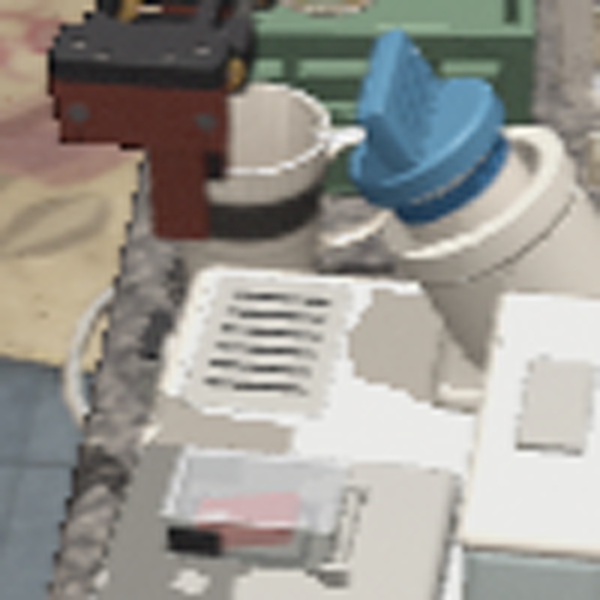

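View pics/top7z.png

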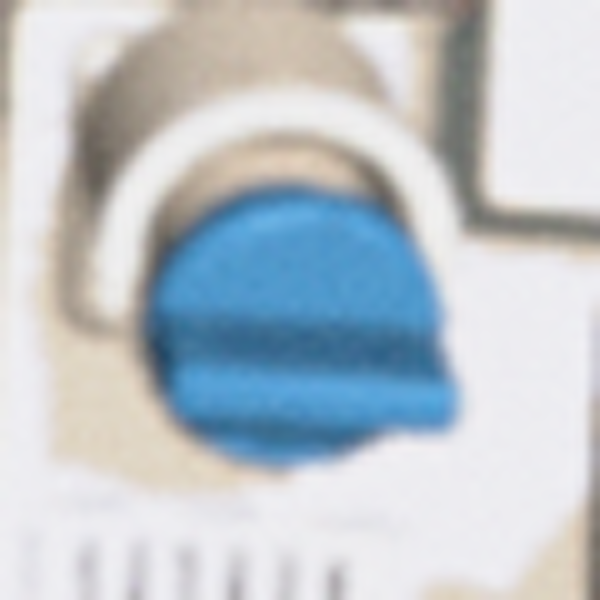

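Emit:
apply_moves(commands=[[[0.02,0.04,0.005,0],[0.045,0.09,0.005,0],[0.065,0.135,0.005,0],[0.08,0.167,0.005,0],[0.08,0.167,0,0],[0.08,0.167,0,0]]], gripper=0.0878)

```text
t: 20.55
ee_pos: [547.4, -204.4, 442.5]
orientation: [-2.175, 0.092, 2.18]
ft_force: [0.0, -0.6, 0.0]
width: 87.6
```

```bash
python3 - <<'E'
from h import *
o=st()
for c in('side','top'):
    im=snap(c,c+'8')
    for d in models.place_of(c,'cartridge_fin')[:1]: print(c,np.round(d['position'],1),round(d['conf'],2))
    x,y,w,h=(220,170,100,100) if c=='side' else (320,150,90,90)
    i=cv2.imread(f'pics/{c}8.png')[y:y+h,x:x+w]; i=cv2.resize(i,None,fx=6,fy=6,interpolation=2); cv2.imwrite(f'pics/{c}8z.png',i)
E
```

```text
20.55 [ 547.4 -204.4  442.5] [-2.175  0.092  2.18 ] F [ 0.  -0.6  0. ] w 87.6 q [-0.38  0.32  1.69 -0.    1.13  1.28]
side [ 548.1 -202.3  219.5] 0.9
top [484.  254.2   8.7] 0.47
```

View pics/side8z.png

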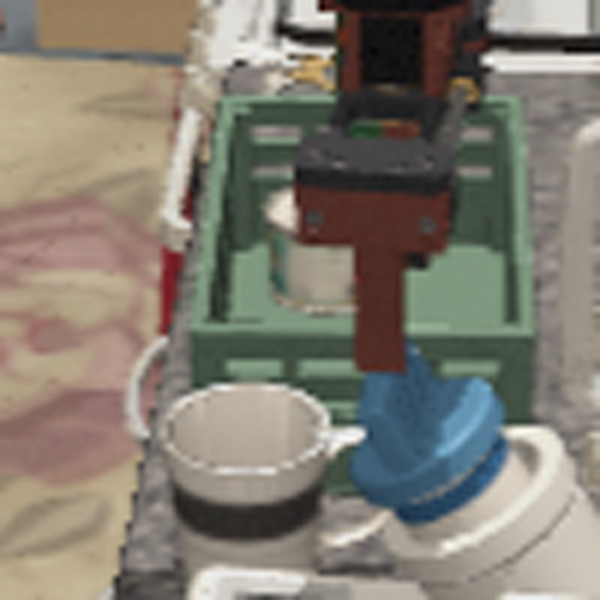

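View pics/top8z.png

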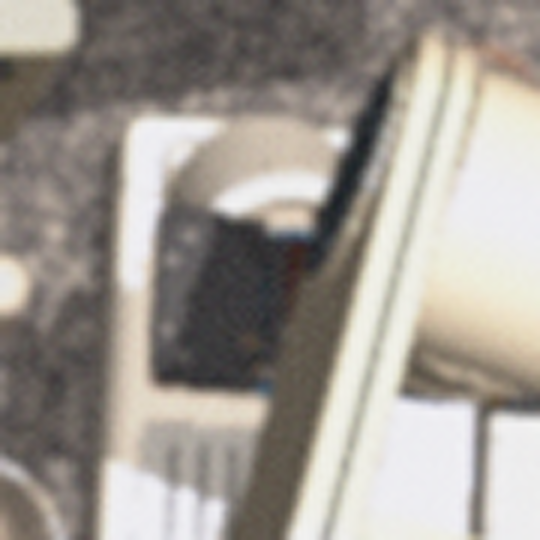

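Emit:
apply_moves(commands=[[[0,0,-0.01,0],[0,0,-0.02,0],[0,0,-0.028,0]]])

```text
t: 21.12
ee_pos: [547.4, -204.3, 414.8]
orientation: [-2.177, 0.093, 2.179]
ft_force: [-0.1, -0.3, 0.3]
width: 87.7
```

Emit:
apply_moves(commands=[[[0,0,-0.01,0],[0,0,-0.02,0],[0,0,-0.029,0],[0,0,-0.031,0],[0,0,-0.031,0]]])

```text
t: 21.75
ee_pos: [547.7, -204.2, 384.8]
orientation: [-2.178, 0.093, 2.178]
ft_force: [0.1, 0.2, -0.4]
width: 87.5
```

Clear descent. Close on the fin's ends.

Emit:
apply_moves(commands=[[[0,0,0,0],[0,0,0,0],[0,0,0,0],[0,0,0,0],[0,0,0,0]]], gripper=0.065)

```text
t: 22.38
ee_pos: [547.8, -204.3, 385.3]
orientation: [-2.179, 0.093, 2.177]
ft_force: [-0.2, -1.2, 3.3]
width: 76.2
```

Emit:
apply_moves(commands=[[[-0.0025,0.0002,0.0043,0],[-0.0075,0.0006,0.013,0],[-0.0125,0.0011,0.0217,0],[-0.0174,0.0015,0.0303,0],[-0.0199,0.0017,0.0346,0]]])

```text
t: 23.0
ee_pos: [527.1, -202.4, 420.1]
orientation: [-2.177, 0.093, 2.178]
ft_force: [0.1, 0.5, -2.6]
width: 75.9
```

Emit:
apply_moves(commands=[[[-0.005,0.0004,0.0087,0],[-0.01,0.0009,0.0173,0],[-0.0149,0.0013,0.026,0],[-0.0199,0.0017,0.0346,0],[-0.0249,0.0021,0.0433,0],[-0.0299,0.0026,0.052,0],[-0.0299,0.0026,0.052,0]]])

```text
t: 23.88
ee_pos: [497.7, -199.9, 472.4]
orientation: [-2.18, 0.094, 2.177]
ft_force: [0.2, 0.3, -3.6]
width: 75.6
```

```bash
python3 - <<'E'
from h import *
o=st()
for c in('side','top'):
    im=snap(c,c+'9')
    for l in('cartridge_fin','cartridge_mid','cartridge'):
      for d in models.place_of(c,l)[:1]: print(c,l,np.round(d['position'],1),round(d['conf'],2))
    x,y,w,h=(220,150,100,120) if c=='side' else (320,150,90,90)
    i=cv2.imread(f'pics/{c}9.png')[y:y+h,x:x+w]; i=cv2.resize(i,None,fx=5,fy=5,interpolation=2); cv2.imwrite(f'pics/{c}9z.png',i)
E
```

```text
23.88 [ 497.7 -199.9  472.4] [-2.18   0.094  2.177] F [ 0.2  0.3 -3.6] w 75.6 q [-0.4   0.22  1.76 -0.    1.16  1.25]
side cartridge_fin [ 572.2 -204.6  188.2] 0.62
side cartridge_mid [ 530.  -201.7  246. ] 0.95
side cartridge [ 572.4 -204.9  184. ] 0.77
top cartridge_fin [ 584.1 -210.2  166.9] 0.2
top cartridge_mid [ 533.8 -196.9  249.7] 0.72
top cartridge [ 572.  -204.7  182.4] 0.6
```

View pics/side9z.png

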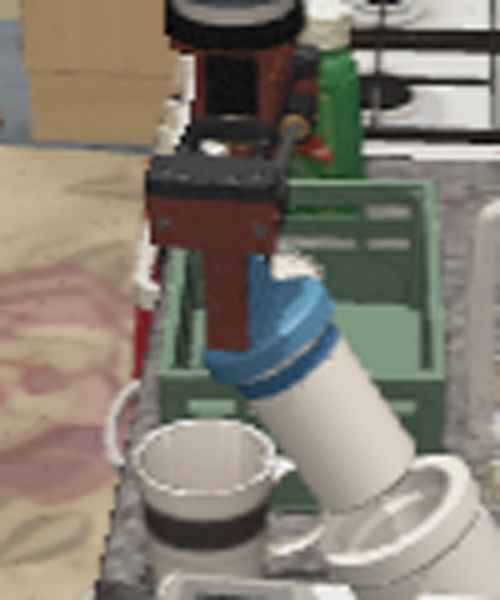

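Emit:
apply_moves(commands=[[[-0.005,0,0.012,0],[-0.012,0.0,0.028,0],[-0.018,0.015,0.037,0],[-0.018,0.045,0.04,0.03],[-0.018,0.085,0.04,0.06],[-0.018,0.125,0.04,0.09],[-0.018,0.165,0.04,0.12],[-0.018,0.205,0.04,0.14]]])

```text
t: 25.28
ee_pos: [478.9, 7.0, 512.4]
orientation: [2.195, 0.061, -2.192]
ft_force: [0.6, -0.3, -3.7]
width: 75.6
```

Emit:
apply_moves(commands=[[[0,0.04,0,0],[0,0.075,0,0],[0,0.097,0,0],[0,0.107,0,0],[0,0.107,0,0]]])

```text
t: 25.9
ee_pos: [479.4, 112.5, 511.8]
orientation: [2.194, 0.061, -2.193]
ft_force: [0.6, 0.9, -3.7]
width: 75.4
```

```bash
python3 - <<'E'
from h import *
o=st();print(np.round(R.from_rotvec(o['orientation']).as_matrix(),3))
for c in('side','top'):
    im=snap(c,c+'10')
    for l in('cartridge_mid','cartridge','crate','half_tin'):
      for d in models.place_of(c,l)[:1]: print(c,l,np.round(d['position'],1),round(d['conf'],2))
    x,y,w,h=(220,130,100,120) if c=='side' else (160,150,140,130)
    i=cv2.imread(f'pics/{c}10.png')[y:y+h,x:x+w]; i=cv2.resize(i,None,fx=5,fy=5,interpolation=2); cv2.imwrite(f'pics/{c}10z.png',i)
E
```

```text
25.9 [479.4 112.5 511.8] [ 2.194  0.061 -2.193] F [ 0.6  0.9 -3.7] w 75.4 q [ 0.21  0.11  1.8  -0.    1.23  1.72]
[[ 0.     0.056 -0.998]
 [ 0.    -0.998 -0.056]
 [-1.    -0.    -0.   ]]
side cartridge_mid [512.5 113.8 287.8] 0.62
side cartridge [553.3 116.3 225.9] 0.71
side crate [516.8 174.8  -1.1] 0.95
side half_tin [484.4 256.9   7.2] 0.6
top cartridge [553.8 115.4 223. ] 0.4
top half_tin [588.9 -85.6   1.2] 0.23
```

View pics/side10z.png

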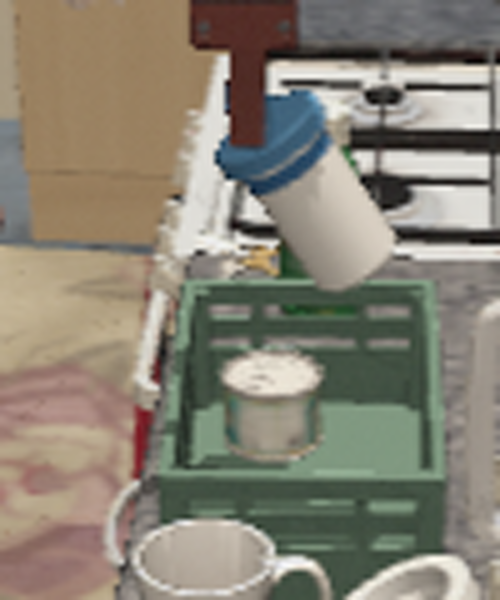

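View pics/top10z.png

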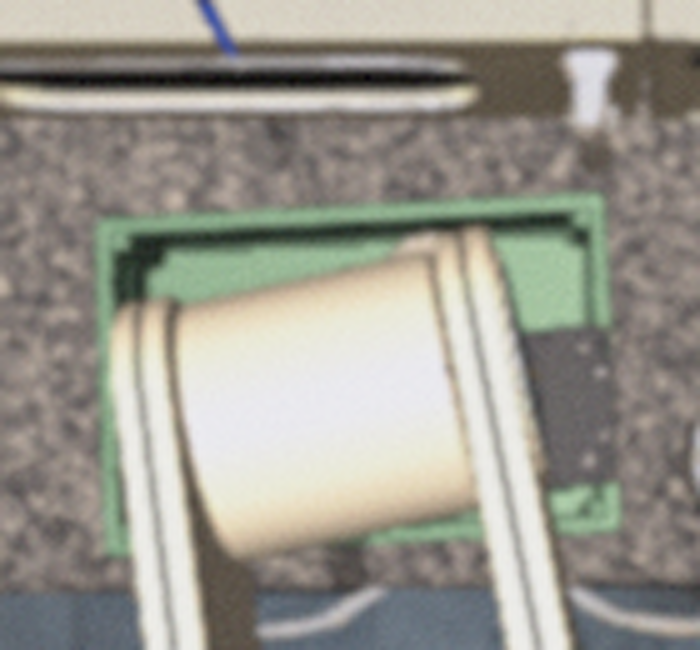

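Emit:
apply_moves(commands=[[[0,0,-0.02,0],[0,0,-0.05,0],[0,0,-0.085,0],[0,0,-0.12,0],[0,0,-0.15,0],[0,0,-0.173,0],[0,0,-0.184,0],[0,0,-0.184,0]]])

```text
t: 27.4
ee_pos: [479.9, 112.1, 327.2]
orientation: [2.192, 0.06, -2.195]
ft_force: [0.7, 0.5, -3.7]
width: 75.8
```

```bash
python3 - <<'E'
from h import *
o=st()
for c in('side',):
    im=snap(c,c+'11')
    for l in('cartridge_mid','cartridge'):
      for d in models.place_of(c,l)[:1]: print(c,l,np.round(d['position'],1),round(d['conf'],2))
    x,y,w,h=(220,130,100,120)
    i=cv2.imread(f'pics/{c}11.png')[y:y+h,x:x+w]; i=cv2.resize(i,None,fx=5,fy=5,interpolation=2); cv2.imwrite(f'pics/{c}11z.png',i)
E
```

```text
27.4 [479.9 112.1 327.2] [ 2.192  0.06  -2.195] F [ 0.7  0.5 -3.7] w 75.8 q [0.21 0.35 1.98 0.   0.82 1.72]
side cartridge_mid [510.  113.6 106.9] 0.94
side cartridge [551.1 115.5  40.3] 0.63
```

View pics/side11z.png

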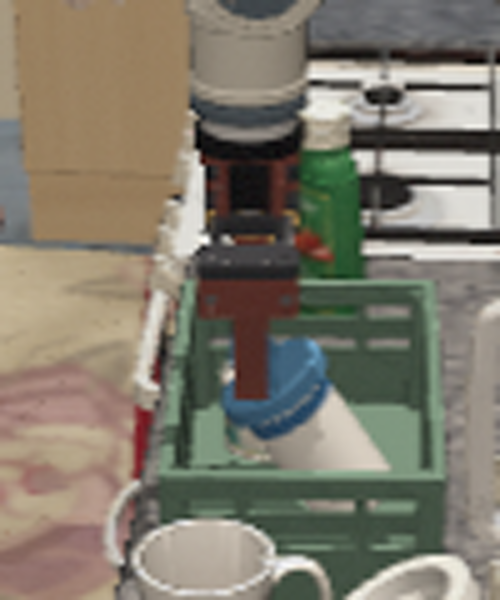

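Emit:
apply_moves(commands=[[[0.008,0.0005,0,0],[0.018,0.001,0,0],[0.026,0.0016,0,0],[0.033,0.002,0,0],[0.04,0.0024,0,0]]])

```text
t: 28.18
ee_pos: [516.1, 114.2, 327.8]
orientation: [2.176, 0.058, -2.21]
ft_force: [-30.9, -2.1, 33.6]
width: 75.7
```

Emit:
apply_moves(commands=[[[0.006,0.0004,0,0],[0.012,0.0007,0,0],[0.018,0.001,0,0],[0.024,0.0014,0,0]]])

```text
t: 28.68
ee_pos: [542.5, 115.8, 327.9]
orientation: [2.189, 0.06, -2.198]
ft_force: [-3.4, 0.6, -0.3]
width: 75.8
```

```bash
python3 - <<'E'
from h import *
o=st()
for c in('side',):
    im=snap(c,c+'12')
    for l in('cartridge_mid','cartridge'):
      for d in models.place_of(c,l)[:1]: print(c,l,np.round(d['position'],1),round(d['conf'],2))
    x,y,w,h=(220,130,100,120)
    i=cv2.imread(f'pics/{c}12.png')[y:y+h,x:x+w]; i=cv2.resize(i,None,fx=5,fy=5,interpolation=2); cv2.imwrite(f'pics/{c}12z.png',i)
E
```

```text
28.68 [542.5 115.8 327.9] [ 2.189  0.06  -2.198] F [-3.4  0.6 -0.3] w 75.8 q [0.19 0.42 1.84 0.   0.88 1.7 ]
side cartridge_mid [549.1 117.8 102.6] 0.65
side cartridge [575.4 118.2  31.8] 0.68
```

View pics/side12z.png

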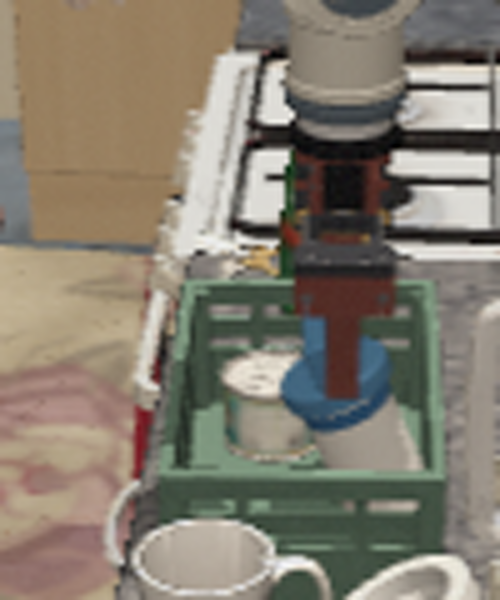

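Emit:
apply_moves(commands=[[[0.005,0.0003,0,0],[0.01,0.0006,0,0],[0.015,0.0009,0,0],[0.02,0.0012,0,0]]])

```text
t: 29.32
ee_pos: [564.2, 117.1, 327.4]
orientation: [2.193, 0.06, -2.194]
ft_force: [-4.1, -0.6, -0.6]
width: 75.4
```

Emit:
apply_moves(commands=[[[0.004,0.0002,0,0],[0.008,0.0005,0,0]]])

```text
t: 29.58
ee_pos: [572.1, 117.6, 327.4]
orientation: [2.193, 0.06, -2.194]
ft_force: [-4.4, -0.3, -1.0]
width: 75.5
```

```bash
python3 - <<'E'
from h import *
o=st()
for c in('side',):
    im=snap(c,c+'13')
    for l in('cartridge_mid','cartridge'):
      for d in models.place_of(c,l)[:1]: print(c,l,np.round(d['position'],1),round(d['conf'],2))
    x,y,w,h=(220,130,100,120)
    i=cv2.imread(f'pics/{c}13.png')[y:y+h,x:x+w]; i=cv2.resize(i,None,fx=5,fy=5,interpolation=2); cv2.imwrite(f'pics/{c}13z.png',i)
E
```

```text
29.57 [572.1 117.6 327.4] [ 2.193  0.06  -2.194] F [-4.4 -0.3 -1. ] w 75.5 q [0.18 0.46 1.78 0.   0.9  1.7 ]
side cartridge_mid [561.2 117.1  98.7] 0.62
side cartridge [576.7 118.8  28.9] 0.72
```

View pics/side13z.png

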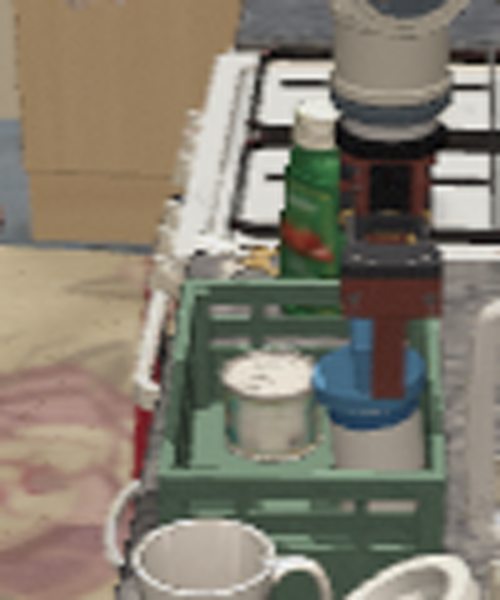

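Emit:
apply_moves(commands=[[[-0.003,0,-0.004,0],[-0.005,0,-0.008,0],[-0.005,0,-0.012,0]]])

```text
t: 30.1
ee_pos: [567.0, 117.6, 315.3]
orientation: [2.195, 0.06, -2.192]
ft_force: [0.1, 0.5, -4.1]
width: 75.8
```

```bash
python3 - <<'E'
from h import *
o=st()
for c in('side','top'):
    im=snap(c,c+'14')
    for l in('cartridge_mid','cartridge','cartridge_fin'):
      for d in models.place_of(c,l)[:1]: print(c,l,np.round(d['position'],1),round(d['conf'],2))
    x,y,w,h=(250,160,70,90) if c=='side' else (160,150,140,130)
    i=cv2.imread(f'pics/{c}14.png')[y:y+h,x:x+w]; i=cv2.resize(i,None,fx=6,fy=6,interpolation=2); cv2.imwrite(f'pics/{c}14z.png',i)
E
```

```text
30.1 [567.  117.6 315.3] [ 2.195  0.06  -2.192] F [ 0.1  0.5 -4.1] w 75.8 q [ 0.18  0.47  1.79 -0.    0.87  1.7 ]
side cartridge_mid [557.2 117.5  90.9] 0.75
side cartridge [567.7 120.9  14.7] 0.67
side cartridge_fin [549.  119.1 157.8] 0.88
top cartridge_mid [550.7 117.  156.1] 0.3
top cartridge [569.7 122.4  10.5] 0.71
top cartridge_fin [551.1 118.6 159. ] 0.74
```

View pics/side14z.png

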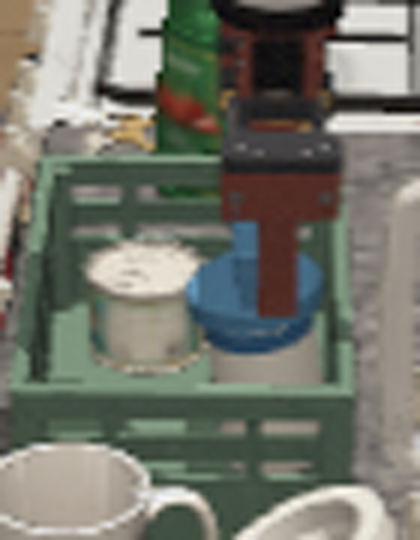

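Emit:
apply_moves(commands=[[[0,0,-0.002,0],[0,0,-0.004,0]]])

```text
t: 30.75
ee_pos: [566.9, 117.6, 311.4]
orientation: [2.194, 0.06, -2.194]
ft_force: [0.5, -0.3, -3.3]
width: 75.5
```

Emit:
apply_moves(commands=[[[0,0,-0.001,0],[0,0,-0.002,0]]])

```text
t: 31.0
ee_pos: [567.3, 117.7, 310.0]
orientation: [2.195, 0.06, -2.192]
ft_force: [-0.7, -0.9, 5.3]
width: 75.5
```

Emit:
apply_moves(commands=[[[0,0,0,0],[0,0,0,0],[0,0,0,0],[0,0,0,0]]], gripper=0.0878)

```text
t: 31.5
ee_pos: [566.9, 117.6, 309.4]
orientation: [2.194, 0.06, -2.194]
ft_force: [-0.8, 0.7, 0.2]
width: 87.9
```

```bash
python3 - <<'E'
from h import *
o=st()
for c in('side','top'):
    im=snap(c,c+'15')
    for l in('cartridge_mid','cartridge','cartridge_fin'):
      for d in models.place_of(c,l)[:1]: print(c,l,np.round(d['position'],1),round(d['conf'],2))
E
```

```text
31.5 [566.9 117.6 309.4] [ 2.194  0.06  -2.194] F [-0.8  0.7  0.2] w 87.9 q [0.18 0.48 1.8  0.   0.86 1.7 ]
side cartridge_mid [567.  116.5  85. ] 0.89
side cartridge [571.  120.6   5.7] 0.82
side cartridge_fin [569.1 119.4 152.2] 0.86
top cartridge_mid [517.3 170.8   8. ] 0.33
top cartridge [568.6 120.2   6.7] 0.63
top cartridge_fin [573.1 119.1 151.8] 0.47
```

Standing upright. Withdraw straight up, then clear.

Emit:
apply_moves(commands=[[[0,0,0.015,0],[0,0,0.035,0],[0,0,0.06,0],[-0.03,0,0.09,0],[-0.08,-0.02,0.12,0],[-0.12,-0.04,0.14,0],[-0.15,-0.06,0.15,0],[-0.15,-0.06,0.15,0]]])

```text
t: 32.9
ee_pos: [415.4, 56.9, 461.3]
orientation: [2.197, 0.059, -2.191]
ft_force: [0.8, -0.3, -0.3]
width: 87.7
```

```bash
python3 - <<'E'
from h import *
o=st()
for c in('side','top'):
    im=snap(c,c+'16')
    for l in('cartridge','cartridge_fin','cover_grip','half_tin','tea_mug','salt_shaker','ketchup'):
      for d in models.place_of(c,l)[:1]: print(c,l,np.round(d['position'],1),round(d['conf'],2))
    x,y,w,h=(200,150,140,190)if c=='side' else (120,140,360,150)
    i=cv2.imread(f'pics/{c}16.png')[y:y+h,x:x+w]; k=3 if c=='side' else 2; i=cv2.resize(i,None,fx=k,fy=k,interpolation=2); cv2.imwrite(f'pics/{c}16z.png',i)
E
```

```text
32.9 [415.4  56.9 461.3] [ 2.197  0.059 -2.191] F [ 0.8 -0.3 -0.3] w 87.7 q [ 0.11  0.03  2.   -0.    1.1   1.62]
side cartridge [570.9 122.5   5.5] 0.88
side cartridge_fin [571.1 116.7 155.6] 0.61
side cover_grip [ 473.3 -373.3  112.3] 0.96
side half_tin [479.3 252.1   8.7] 0.96
side tea_mug [481.6 -63.1  -0.8] 0.78
side ketchup [511.5 471.5  -0.6] 0.93
top cartridge [571.2 120.8   7.3] 0.78
top cartridge_fin [569.3 117.8 149.7] 0.71
top half_tin [481.7 252.7   8.4] 0.63
top tea_mug [481.7 -59.8  -3.7] 0.76
top salt_shaker [ 5.918e+02 -8.380e+01 -3.000e-01] 0.7
top ketchup [511.9 468.1  -1.8] 0.56
```

View pics/side16z.png

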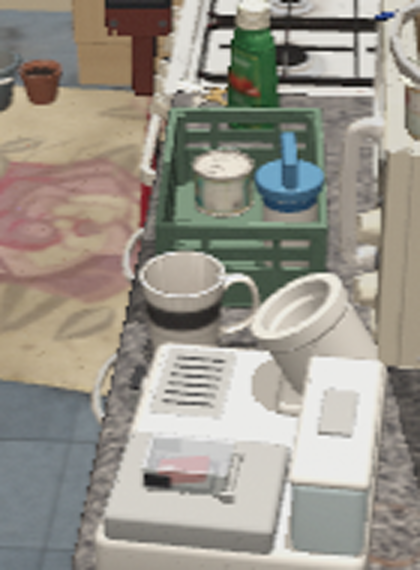

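View pics/top16z.png

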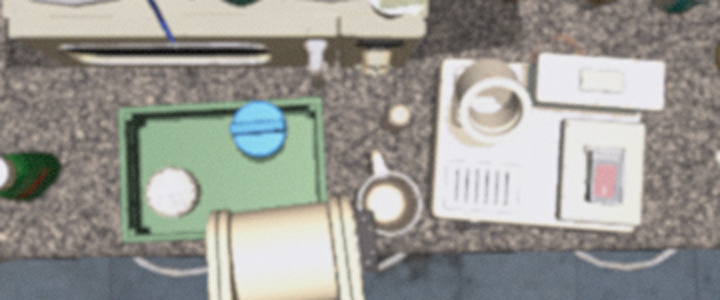

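```bash
python3 -c "
from h import *
print(workorder.close_job())"
```

```text
the job is handed in; nothing more can be done
None
```

The job is done and handed in at about 33 s on the robot's clock. The pump is off with its cover shut, and the spent cartridge stands upright in the −y half of the crate.

**What I did**
- **Switch and cover:** I opened the cover, pressed the rocker's near end down and shut the cover. The first press failed because the fingers had not closed in time and straddled the rocker, so I pressed again. The arc back left the cover about 0.2 rad open, so I pushed it down onto the deck with the fingertips (25 N).
- **Cartridge:** The tool stays vertical, so I gripped the fin across its 76 mm width instead of the suggested 16 mm. I drew it out along its 30° axis and lowered it into the crate. There I stood it nearly upright against the inner back wall before setting it on the floor and letting go.

**Last checks**
- **Cover:** it was measured at its shut height, with the grip point 112 mm above the worktop.
- **Rocker:** with the cover open, the picture showed it tipped over and the network put its near end at about 100 mm, which is the off position. I did not measure it again after shutting the cover.
- **Cartridge:** its foot is at about 6 mm, on the crate floor, and the fin is straight above it.
- **Surroundings:** the tin, mug, shaker and bottle are where they were, within the measuring error. The arm is clear of everything.

**What went less well:** while I was tilting the cartridge against the wall, the wrist force briefly read about 46 N. The fin also slid part-way in the pads, but the grip held until release.

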